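# Bottles into the rail by height, for weighing

## Task

Get the four small capped bottles in front of the rail (one red, one white and two green caps) ready for weighing: stand one in each white cup of the rail, in order of height, with the shortest in the cup at the end by the blue balance and the tallest in the cup at the other end. Keep the bottles upright, and do not push the bench timer aside.

Things in the scene. Friction and masses are not known exactly. Their poses are not given: they have to be found in the camera images.
- bottle_red: Clear bottle with a red cap, the shortest; 56 mm in diameter, 106 mm tall, closed, glass, 0.1 to 0.3 kg, loose, standing upright. Origin: centre of its underside, z up. Its neck and cap together can be gripped as an upright cylinder 36 mm across from 71 to 105 mm above the underside; below that the body widens to the full diameter.
- bottle_slim_green: Slim clear bottle with a green cap; 44 mm in diameter, 120 mm tall, closed, glass, 0.1 to 0.3 kg, loose, standing upright. Origin: centre of its underside, z up. Its neck and cap together can be gripped as an upright cylinder 30 mm across from 80 to 120 mm above the underside; below that the body widens to the full diameter.
- bottle_wide_green: Wider clear bottle with a green cap; 60 mm in diameter, 136 mm tall, closed, glass, 0.1 to 0.3 kg, loose, standing upright. Origin: centre of its underside, z up. Its neck and cap together can be gripped as an upright cylinder 36 mm across from 90 to 135 mm above the underside; below that the body widens to the full diameter.
- bottle_white: Clear bottle with a white cap, the tallest; 52 mm in diameter, 150 mm tall, closed, glass, 0.1 to 0.3 kg, loose, standing upright. Origin: centre of its underside, z up. Its neck and cap together can be gripped as an upright cylinder 29 mm across from 100 to 150 mm above the underside; below that the body widens to the full diameter.
- cup_1: Leftmost (as the robot sees it) of four equal white plastic cups in a row on the aluminium rail, fixed. 82 mm outside, 75 mm bore; rim 36 mm, floor 5 mm above its origin. Origin: centre of its underside, 14 mm over the worktop. x: square to the rail, away from the robot (low clamp screw at -x, to 64 mm from the axis); y: along the rail, to the robot's left. Cups are 86 to 102 mm apart.
- cup_2: Second from the left of four equal white plastic cups in a row on the aluminium rail, fixed. 82 mm outside, 75 mm bore; rim 36 mm, floor 5 mm above its origin. Origin: centre of its underside, 14 mm over the worktop. x: square to the rail, away from the robot (low clamp screw at -x, to 64 mm from the axis); y: along the rail, to the robot's left. Cups are 86 to 102 mm apart.
- cup_3: Third from the left of four equal white plastic cups in a row on the aluminium rail, fixed. 82 mm outside, 75 mm bore; rim 36 mm, floor 5 mm above its origin. Origin: centre of its underside, 14 mm over the worktop. x: square to the rail, away from the robot (low clamp screw at -x, to 64 mm from the axis); y: along the rail, to the robot's left. Cups are 86 to 102 mm apart.
- cup_4: Rightmost of four equal white plastic cups in a row on the aluminium rail, fixed. 82 mm outside, 75 mm bore; rim 36 mm, floor 5 mm above its origin. Origin: centre of its underside, 14 mm over the worktop. x: square to the rail, away from the robot (low clamp screw at -x, to 64 mm from the axis); y: along the rail, to the robot's left. Cups are 86 to 102 mm apart.
- balance: Flat blue balance with a round black pan, 120x170x32 mm, fixed; it stands beyond one end of the rail, left or right (a small round centrifuge with a clear lid stands beyond the other end). Origin: centre of its underside. Its long side runs away from the robot.
- timer: Small upright bench timer with a display and keys, about 65x64 mm and 71 mm tall, 0.075 kg, loose, standing among the bottles; to be left alone. Origin: centre of its underside.
Mind the look-alikes: they are no part of the job. Leave any orange look-alike of the bottle_red alone.

How it is judged (in metres and radians):
At the end, for the whole second after the job is handed in: Each bottle stands on the floor of its own cup (axis within 20 mm of the cup's axis, underside less than 10 mm above the cup's underside), upright within 0.1 rad and at rest; from the balance's end of the rail the heights run 106, 120, 136, 150 mm (((y of balance in the frame of cup_2 above 0 m and horizontal distance between bottle_red and cup_1 below 0.02 m and z of bottle_red in the frame of cup_1 below 0.01 m and angle between each of bottle_red, bottle_slim_green, bottle_wide_green, bottle_white's own z axis and vertical below 0.1 rad and linear speed of each of bottle_red, bottle_slim_green, bottle_wide_green, bottle_white below 0.02 m/s and horizontal distance between bottle_slim_green and cup_2 below 0.02 m and z of bottle_slim_green in the frame of cup_2 below 0.01 m and horizontal distance between bottle_wide_green and cup_3 below 0.02 m and z of bottle_wide_green in the frame of cup_3 below 0.01 m and horizontal distance between bottle_white and cup_4 below 0.02 m and z of bottle_white in the frame of cup_4 below 0.01 m) or (y of balance in the frame of cup_2 below 0 m and horizontal distance between bottle_red and cup_4 below 0.02 m and z of bottle_red in the frame of cup_4 below 0.01 m and angle between each of bottle_red, bottle_slim_green, bottle_wide_green, bottle_white's own z axis and vertical below 0.1 rad and linear speed of each of bottle_red, bottle_slim_green, bottle_wide_green, bottle_white below 0.02 m/s and horizontal distance between bottle_slim_green and cup_3 below 0.02 m and z of bottle_slim_green in the frame of cup_3 below 0.01 m and horizontal distance between bottle_wide_green and cup_2 below 0.02 m and z of bottle_wide_green in the frame of cup_2 below 0.01 m and horizontal distance between bottle_white and cup_1 below 0.02 m and z of bottle_white in the frame of cup_1 below 0.01 m))); the robot touches nothing.
It fails at once if the bottle red is tipped more than 0.6 rad (angle between bottle_red's own z axis and vertical above 0.6 rad).
It fails at once if the bottle slim green is tipped more than 0.6 rad (angle between bottle_slim_green's own z axis and vertical above 0.6 rad).
It fails at once if the bottle wide green is tipped more than 0.6 rad (angle between bottle_wide_green's own z axis and vertical above 0.6 rad).
It fails at once if the bottle white is tipped more than 0.6 rad (angle between bottle_white's own z axis and vertical above 0.6 rad).
It fails at once if the timer is moved more than 30 mm (distance of timer from where it was at the start of the episode above 0.03 m).
It also fails if it takes over 102 s, if anything falls off the work surface, if the arm or the gripper's body presses on something with over 40 N, if the wrist force passes 120 N, or if a joint passes its speed limit or range.

## Robot

A 7-joint arm with a two-finger parallel gripper is mounted at the origin on the work surface; the furniture and walls round the work are solid. World frame = base frame: x ahead of the robot, y to its left, z up, the work surface at z = 0. Lengths are in m, angles in degrees, forces in N, time in s.
With the tool pointing down it reaches from about 0.425 to 0.975 m from the base axis. Payload 16.7 kg.
Tool frame: the origin (TCP) lies on the centre line of the jaws, within the pads' length; the fingertips stand 22 mm ahead of it and the grasp point (between the pads) lies 3 mm ahead of it; z points along the fingers, y is the line along which they close (so a half turn about z gives the same grasp; the last joint's range is limited). The gripper opens to 85 mm and grips with 20 to 120 N. Pads are 22 mm wide; open, the fingers measure 114 mm over their backs; the gripper's body (76 mm by 85 mm) begins 54 mm behind the grasp point. The pads swing forward as they close: fully open they stand 13 mm farther back than shut.
Start: joints at [-78.237, 24.414, 4.234, 92.017, -1.954, 63.644, -3.845], TCP at [0.235, 0.633, 0.253] pointing down, gripper open.
Joint ranges: [-163.25, 163.25], [-28.42, 122.38], [-70.27, 78.77], [12.13, 141.07], [-58.53, 238.53], [9.26, 117.41], [-156.51, 156.51]. Speed limits (degrees/s): [108.29, 108.29, 136.94, 136.94, 172.46, 172.46, 172.46].

## Interface

Orientations are given as [roll, pitch, yaw] about the fixed x, y, z axes, in that order (R = Rz(yaw) Ry(pitch) Rx(roll)).
In Python, from workcell import ctrl gives the robot as it stands. Calls block until the motion is done:
- ctrl.move_pose(position, orientation): joint-space move of the TCP to a pose.
- ctrl.move_straight(position, rot=None, rate=0.15, max_force=None): straight line of the TCP; rot=None keeps the orientation; rate is the mean speed in m/s. With max_force (N) it stops when the force on the tool has changed by that much, and returns True; else False.
- ctrl.movej(angles): joint-space move.
- ctrl.command_gripper(opening, newtons=None): opening from 0.0 (shut) to 1.0 (fully open); newtons is the grip in N (None keeps the last); returns when the fingers have stopped.
- ctrl.pause(seconds).
- ctrl.inverse_kinematics(position, orientation): joint angles nearest the present ones, or None.
- ctrl.get_obs(): the state.
- ctrl.get_image(name): name is "scene" or "side" or "wrist"; returns a dict with "frame" (384x512x3 uint8, red, green, blue), "intrinsics" (3x3 intrinsics, pixels), "R" (3x3) and "t" (3): a world point X has camera coordinates R X + t. Camera axes: x right, y down, z forward; pixel columns grow to the right and rows downward; lengths in m; the calibration is good to about 2 mm. A picture is of the moment at which its call begins. There is no depth.
A pose or a line that the arm cannot do raises ctrl.IKError and nothing moves.
- ctrl.close_job(): hands the job in; it is judged then, once.
The state is a dict: "clock": time; "qpos": joint angles; "qd": joint speeds; "joint_torque": joint torques, N m; "eef_pos": TCP position; "orientation": TCP orientation; "contact_force": force on the tool from outside, world axes, zero at the start; "moment": the same for the moment, N m; "opening": opening from 0.0 (shut) to 1.0 (fully open); "finger_force": force on a finger pad.
Only numpy, scipy, OpenCV 4.12 (cv2) and the standard library are available. Lean on these libraries where they do the work, as an engineer would, in place of code of your own. Each camera call takes 0.05 s, during which the arm holds its last target. There are 200 camera calls.

## Working session

There is one attempt and no reset: what is moved stays moved. The work goes in short steps, each a Python script; the robot and the scene stay as the last script left them, time stands still between calls to the robot, and variables do not carry over. Pictures are saved under pics/ and viewed, at most 14 in all, crops included, and the job is handed in when it is done.

```bash
mkdir -p pics; ls; python3 - <<'E'
from workcell import ctrl
import cv2,pickle
for n in ("scene","side","wrist"):
    d=ctrl.get_image(n); pickle.dump(d,open(f"pics/{n}0.pkl","wb")); cv2.imwrite(f"pics/{n}0.png",d["frame"][:,:,::-1])
    print(n,d["intrinsics"].round(1).tolist(),d["R"].round(3).tolist(),d["t"].round(3).tolist())
o=ctrl.get_obs();print(o["clock"],o["orientation"],o["opening"])
E
```

```text
pics
scene [[479.9, 0.0, 257.8], [0.0, 479.9, 189.1], [0.0, 0.0, 1.0]] [[-0.737, -0.676, -0.012], [-0.299, 0.342, -0.891], [0.606, -0.653, -0.454]] [0.284, 0.208, 1.036]
side [[435.7, 0.0, 254.0], [0.0, 435.7, 189.9], [0.0, 0.0, 1.0]] [[0.941, -0.339, -0.012], [-0.224, -0.594, -0.773], [0.255, 0.729, -0.635]] [-0.495, 0.107, 1.378]
wrist [[286.7, 0.0, 256.0], [0.0, 286.7, 186.5], [0.0, 0.0, 1.0]] [[0.346, 0.938, 0.0], [0.894, -0.33, 0.303], [0.285, -0.105, -0.953]] [-0.675, -0.04, 0.379]
0.15 [-1.79941490e+02  1.68368505e-03  1.59665957e+02] 1.0007746081588254
```

View pics/scene0.png

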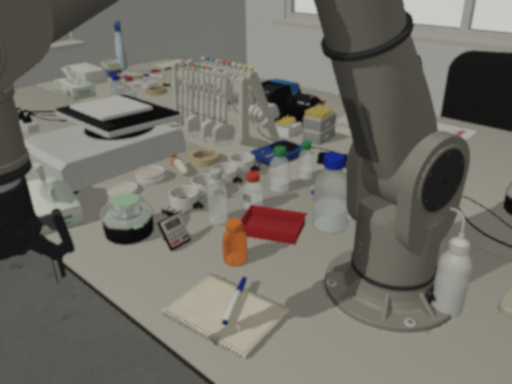

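View pics/side0.png

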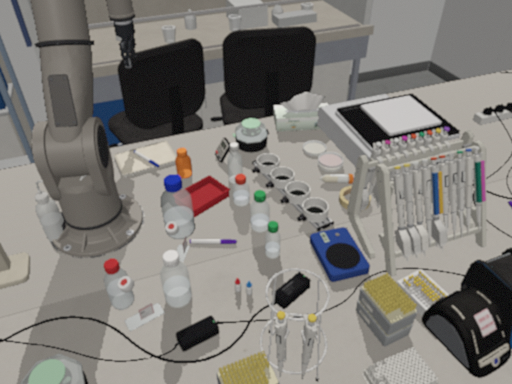

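View pics/wrist0.png

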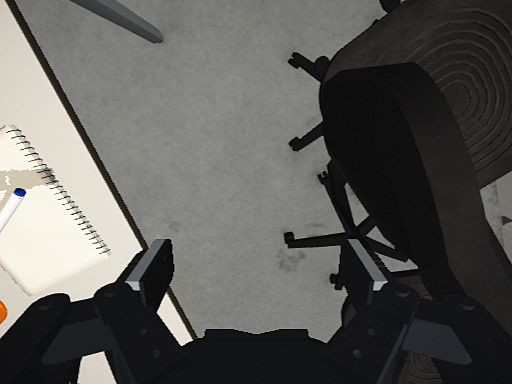

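The side view shows the cup row from (267,163) to (314,210), with the blue balance at (338,252) past cup_4, at the robot's right. Caps in the side view: white (235,150), red (240,182), wide green (260,198), slim green (272,228), timer (223,150). In the scene view: white (216,172), red (252,177), wide green (280,152), slim green (306,146). The wrist view shows only the floor and the notebook.

```bash
cat > h.py <<'E'
import numpy as np,cv2,pickle
def P(d): return d["intrinsics"]@np.c_[d["R"],d["t"]]
def tri(d1,p1,d2,p2):
    X=cv2.triangulatePoints(P(d1),P(d2),np.array(p1,float).reshape(2,1),np.array(p2,float).reshape(2,1))[:,0]
    return X[:3]/X[3]
def ray(d,p,z):
    r=d["R"].T@np.linalg.solve(d["intrinsics"],[p[0],p[1],1.]); c=-d["R"].T@d["t"]
    return c+r*(z-c[2])/r[2]
def proj(d,X):
    q=d["intrinsics"]@(d["R"]@np.asarray(X,float)+d["t"]); return q[:2]/q[2]
def load(n): return pickle.load(open(f"pics/{n}.pkl","rb"))
def snap(ctrl,n,name):
    d=ctrl.get_image(n); pickle.dump(d,open(f"pics/{name}.pkl","wb")); cv2.imwrite(f"pics/{name}.png",d["frame"][:,:,::-1]); return d
E
python3 - <<'E'
from h import *
from workcell import ctrl
s,d=load("scene0"),load("side0")
for n,a,b in [("white",(216,172),(235,150)),("red",(252,177),(240,181)),("wide",(280,152),(260,197)),("slim",(306,146),(272,228)),("timer",(172,214),(222,140)),("redlk",(234,225),(182,154))]:
    print(n,tri(s,a,d,b).round(3))
for p in [(267,161),(282,177),(297,191),(314,209)]: print("cup",ray(d,p,.05).round(3))
print("bal",ray(d,(338,252),.032).round(3)); print("centri",ray(d,(250,135),.05).round(3))
w=load("wrist0"); print("wristcam",(-w["R"].T@w["t"]).round(3))
for yaw in (0,90,180,-90):
    for p in ([.6,0.05,.35],[.6,.15,.35]): 
        q=ctrl.inverse_kinematics(p,[180,0,yaw]); print(yaw,None if q is None else np.round(q,0))
E
```

```text
white [0.48  0.049 0.137]
red [ 0.459 -0.061  0.091]
wide [ 0.475 -0.195  0.121]
slim [ 0.468 -0.311  0.105]
timer [0.477 0.203 0.082]
redlk [0.317 0.151 0.092]
cup [0.597 0.061 0.05 ]
cup [ 0.611 -0.043  0.05 ]
cup [ 0.628 -0.129  0.05 ]
cup [ 0.641 -0.227  0.05 ]
bal [ 0.635 -0.397  0.032]
centri [0.598 0.244 0.05 ]
wristcam [0.162 0.659 0.374]
0 [-53.  19.  55.  97. -16.  72. -85.]
0 [-56.  19.  47.  95. -15.  72. -96.]
90 [-45.  16.  43.  97. -12.  72.   0.]
90 [-50.  17.  38.  94. -11.  72.  -9.]
180 [-36.  15.  32.  96.  -8.  71.  87.]
180 [-38.  16.  23.  94.  -6.  72.  76.]
-90 [ 34.  23. -59.  92.  20.  76. 152.]
-90 [ 23.  25. -59.  90.  21.  77. 142.]
```

```bash
python3 - <<'E'
from h import *
f=load("side0")["frame"][110:290,140:380]; cv2.imwrite("pics/crop1.png",cv2.resize(f[:,:,::-1],None,fx=3.3,fy=3.3,interpolation=cv2.INTER_CUBIC))
E
```

```text
(no output)
```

View pics/crop1.png

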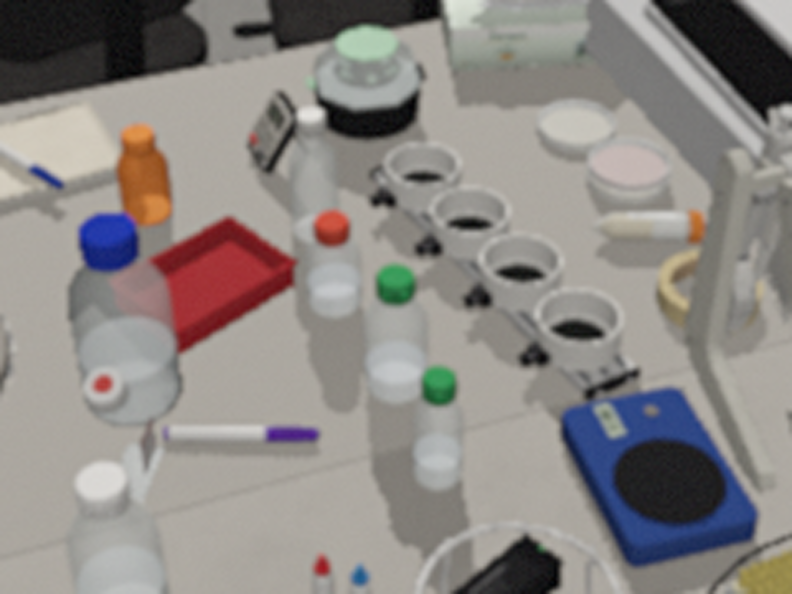

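The crop confirms the layout: cups run from (424,167) to (578,325), balance beyond cup_4 at bottom right, and the timer behind the white bottle at (270,130). Next are two wrist views from above.

```bash
python3 - <<'E'
from h import *
from workcell import ctrl
ctrl.move_pose([.46,-.02,.42],[180,0,180]); snap(ctrl,"wrist","w1")
ctrl.move_straight([.46,-.16,.42],rate=.25); snap(ctrl,"wrist","w2")
o=ctrl.get_obs();print(o["clock"],o["eef_pos"],o["orientation"])
E
```

```text
3.475 [ 0.46014825 -0.15911245  0.41989743] [-1.79993277e+02 -1.93570299e-02 -1.79936220e+02]
```

View pics/w1.png

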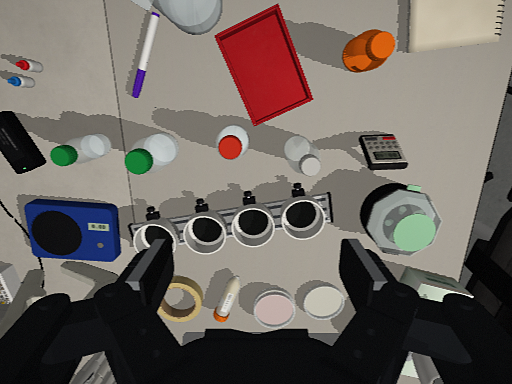

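View pics/w2.png

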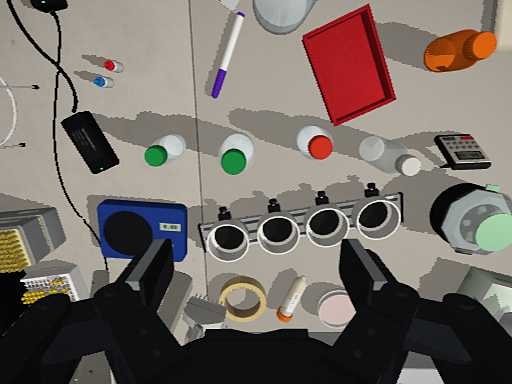

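w1: image up is toward the robot. Caps are slim green (64,155), wide green (138,161), red (231,147) and white (310,165). The cups run from (155,238) = cup_4 by the balance to (302,218) = cup_1, and the timer is at (383,152). w2 shows the same shifted by about 90 px. I'll extract the caps and rims numerically.

```bash
python3 - <<'E'
from h import *
R={}
for n in("w1","w2"):
    d=load(n); hsv=cv2.cvtColor(d["frame"],cv2.COLOR_RGB2HSV); out={}
    def blobs(m,x0,x1,y0=120,y1=185):
        mm=np.zeros_like(m); mm[y0:y1,x0:x1]=m[y0:y1,x0:x1]
        k,_,st,c=cv2.connectedComponentsWithStats(mm); return sorted([(c[i].round(1).tolist(),st[i].tolist()) for i in range(1,k) if st[i,4]>120])
    g=cv2.inRange(hsv,(50,120,50),(80,255,255)); r=cv2.inRange(hsv,(0,150,90),(6,255,255))|cv2.inRange(hsv,(174,150,90),(180,255,255))
    off=0 if n=="w1" else 90
    w=cv2.inRange(hsv,(0,0,190),(180,30,255))
    print(n,"green",blobs(g,0,300),"red",blobs(r,200+off,270+off,130,165),"white",blobs(w,285+off,330+off,140,180))
    c=d["frame"][130:265,125+off:345+off]; cv2.imwrite(f"pics/{n}c.png",cv2.resize(c[:,:,::-1],None,fx=3.6,fy=3.6,interpolation=cv2.INTER_CUBIC))
E
```

```text
w1 green [([63.4, 155.4], [50, 145, 28, 21, 428]), ([138.3, 161.3], [125, 149, 28, 25, 545])] red [([229.7, 147.1], [219, 136, 23, 23, 417])] white []
w2 green [([155.5, 155.5], [145, 145, 22, 21, 359]), ([233.3, 161.5], [221, 149, 25, 26, 480])] red [([320.3, 147.0], [308, 135, 25, 24, 434])] white [([411.0, 166.4], [402, 158, 18, 18, 251])]
```

View pics/w1c.png

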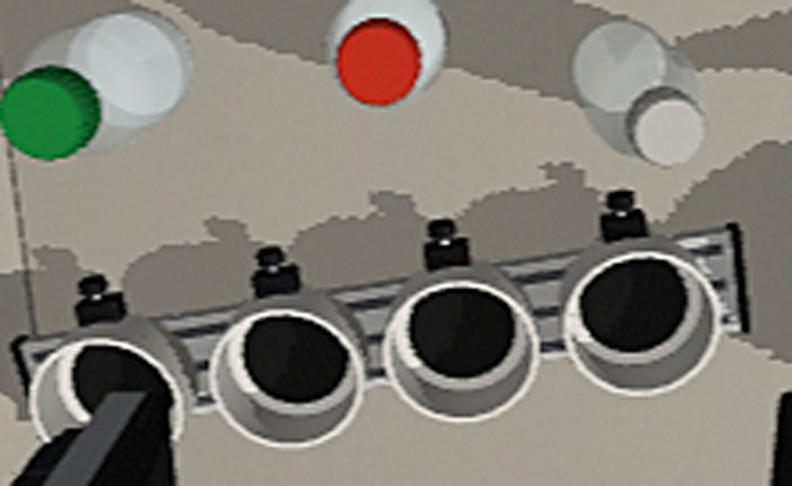

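View pics/w2c.png

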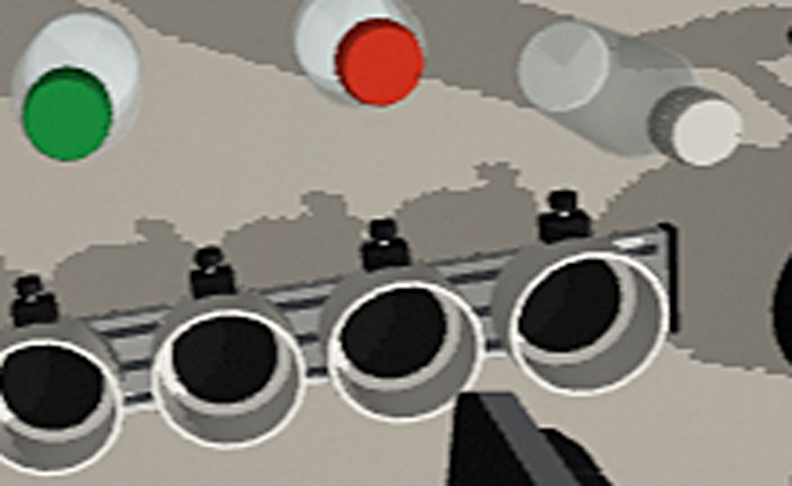

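The crops show clear rims. From their extents I read the rim centres (crop px/3.6 plus offset) and triangulate.

```bash
python3 - <<'E'
from h import *
a,b=load("w1"),load("w2"); s,d=load("scene0"),load("side0")
f=lambda p,o:(p[0]/3.6+o-.4,p[1]/3.6+130-.4)
C={"cup4":((107,408),(47,406.5),.05),"cup3":((288,378),(229,378),.05),"cup2":((462,350.5),(405,350),.05),"cup1":((641.5,322.5),(589.5,322.5),.05),"white":((670,131),(706,131),.15)}
M={k:(f(v[0],125),f(v[1],215),v[2]) for k,v in C.items()}
M["red"]=((229.7,147.1),(320.3,147),.104); M["wide"]=((138.3,161.3),(233.3,161.5),.134); M["slim"]=((63.4,155.4),(155.5,155.5),.117)
for k,(p,q,z) in M.items(): print(k,tri(a,p,b,q).round(3),ray(a,p,z).round(4)[:2],ray(b,q,z).round(4)[:2])
t=ray(a,(385,152),.06); print("timer",t)
from workcell import ctrl
for p in ([.47,-.31,.1],[.47,-.31,.35],[.64,-.23,.35],[.6,.06,.12],[.47,.05,.35]): print(np.round(ctrl.inverse_kinematics(p,[180,0,90+8.6]),0))
E
```

```text
cup4 [ 0.652 -0.214  0.05 ] [ 0.6531 -0.2139] [ 0.6517 -0.2137]
cup3 [ 0.636 -0.117  0.048] [ 0.6352 -0.1165] [ 0.6348 -0.1172]
cup2 [ 0.62  -0.025  0.047] [ 0.619  -0.0247] [ 0.6185 -0.0255]
cup1 [0.602 0.068 0.052] [0.6029 0.0684] [0.6028 0.0689]
white [0.477 0.057 0.149] [0.4769 0.0573] [0.4768 0.0571]
red [ 0.459 -0.06   0.1  ] [ 0.4586 -0.0596] [ 0.4581 -0.061 ]
wide [ 0.476 -0.193  0.126] [ 0.4743 -0.1899] [ 0.4742 -0.1925]
slim [ 0.471 -0.313  0.11 ] [ 0.4693 -0.3083] [ 0.4689 -0.3104]
timer [0.47402181 0.19963552 0.06      ]
[ -2.  30.  37. 115. -26.  43.  60.]
[-26.  17.  66. 102. -16.  72.  53.]
[-29.  39.  74.  87. -38.  82.  55.]
[-47.  35.  49. 110. -34.  50.  28.]
[-47.  -1.  33. 111.   1.  70.  -6.]
```

Rim heights come out at 47–52 mm (50 expected) with 94–98 mm spacing. Cap heights also agree, and the positions match to 2 mm. White goes first.

```bash
cat >> h.py <<'E'
B={"white":((.477,.057),.125,(.603,.0687)),"wide":((.4745,-.192),.112,(.619,-.025)),"slim":((.4695,-.311),.100,(.635,-.117)),"red":((.4585,-.0605),.091,(.6522,-.214))}
def job(ctrl,n,yaw=98.6,yawp=98.6):
    (x,y),g,(u,v)=B[n]; z=g+.003; H=z+.18
    ctrl.move_pose([x,y,z+.09],[180,0,yaw])
    ctrl.move_straight([x,y,z],rate=.15,max_force=10)
    ctrl.command_gripper(0,40); o=ctrl.get_obs(); print(n,"grip",o["clock"],o["opening"],o["finger_force"],o["eef_pos"])
    if o["opening"]<.2: raise SystemExit("empty")
    ctrl.move_straight([x,y,H],rate=.2)
    ctrl.move_straight([u,v,H],rot=[180,0,yawp],rate=.2)
    ctrl.move_straight([u,v,z+.026],rate=.15,max_force=12)
    hit=ctrl.move_straight([u,v,z+.016],rate=.03,max_force=6); o=ctrl.get_obs(); print("down",hit,o["eef_pos"]-[u,v,z+.019],o["contact_force"],o["opening"])
    ctrl.command_gripper(.85); ctrl.move_straight([u,v,H-.02],rate=.2)
    print("clock",ctrl.get_obs()["clock"])
E
python3 - <<'E'
from h import *
from workcell import ctrl
job(ctrl,"white")
snap(ctrl,"side","s1"); f=load("s1")["frame"][110:290,140:380]; cv2.imwrite("pics/s1c.png",cv2.resize(f[:,:,::-1],None,fx=3.3,fy=3.3))
E
```

```text
white grip 6.325 0.32667812287399295 38.80168676376343 [0.47722463 0.05711583 0.12841671]
down True [ 0.00048455  0.00016971 -0.00036275] [-0.2663778  -0.31901642  0.64610522] 0.3330481770516281
clock 11.0083
```

View pics/s1c.png

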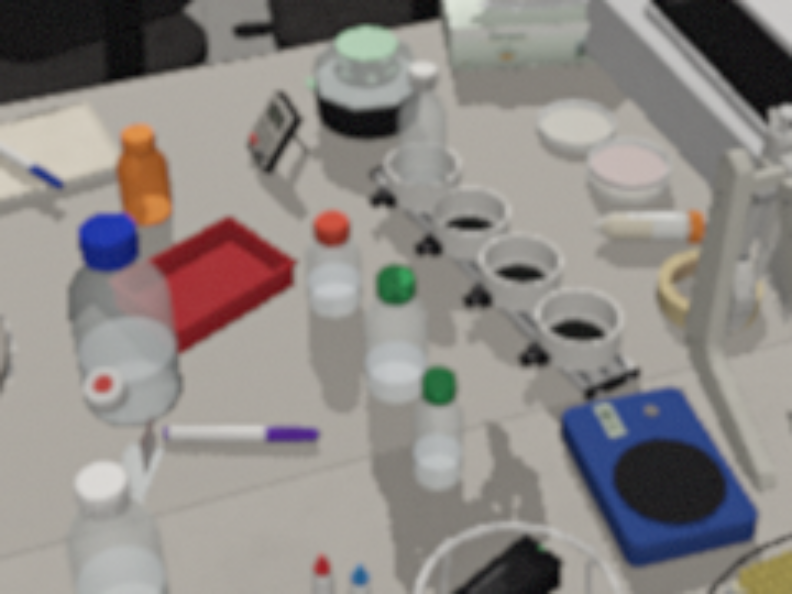

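The white bottle stands upright in cup_1 (cap at (424,72), cup at (424,167)), and nothing else moved. I'll carry on with the other three.

```bash
python3 - <<'E'
from h import *
from workcell import ctrl
job(ctrl,"wide"); job(ctrl,"slim"); job(ctrl,"red")
E
```

```text
wide grip 13.3917 0.4132824181502411 39.00326371192932 [ 0.47506754 -0.19198516  0.11574952]
down True [0.0007776  0.00015128 0.00024196] [1.2967001  0.64977638 1.1624221 ] 0.41049542344111806
clock 18.4917
slim grip 20.9583 0.33494956737058024 38.886303305625916 [ 0.46978969 -0.31117179  0.10363873]
down True [ 5.93831966e-04  8.49438350e-05 -3.23309083e-04] [1.68207284e+00 3.07396066e-04 8.62517643e-01] 0.3407917931404446
clock 26.275
red grip 28.275 0.4074379536903298 38.5882705450058 [ 0.45900903 -0.06029396  0.0947479 ]
down True [ 0.00055418 -0.00014767  0.00043653] [0.48688919 1.11363546 3.94261424] 0.41103496761027225
clock 33.5
```

Next I back the arm off and check all four.

```bash
python3 - <<'E'
from h import *
from workcell import ctrl
ctrl.move_pose([.46,-.09,.42],[180,0,180]); 
snap(ctrl,"side","s2"); snap(ctrl,"wrist","w3")
a=load("s2")["frame"][90:290,140:400]; b=load("w3")["frame"][90:290,100:400]
cv2.imwrite("pics/fin.png",np.hstack([cv2.resize(a[:,:,::-1],None,fx=1.4,fy=1.4),cv2.resize(b[:,:,::-1],None,fx=1.4,fy=1.4)]))
E
```

```text
(no output)
```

View pics/fin.png

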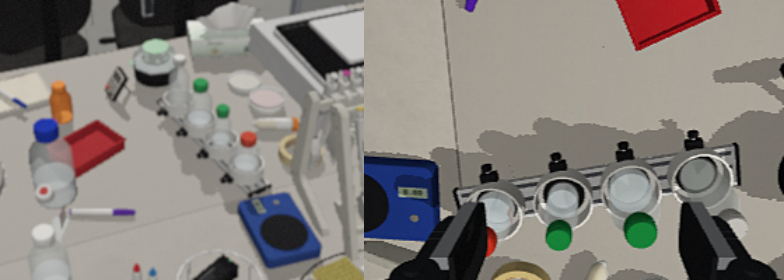

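All four stand upright in their cups: red by the balance (left panel (248,140)), then slim green, wide green and white. The timer is untouched at (117,85), and the arm is clear.

```bash
python3 -c "
from workcell import ctrl
print(ctrl.close_job())"
```

```text
the job is handed in; nothing more can be done
None
```

The job is handed in: red, slim green, wide green and white stand upright in cups 4, 3, 2 and 1, with red by the balance and the timer left where it was; no verdict came back.

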